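# Drive a stuck hinge pin out with a drift punch

## Task

The hinge pin is stuck in the leaning hinge block. Take the drift punch (square handle, slim round shank) from the rack, drive the pin right out of the bottom of the block with the punch (never with the fingers), and then hang the punch back upright in the rack slot it came from. Leave the flat chisel hanging and do not disturb the small things standing round about.

Things in the scene. Friction and masses are not known exactly. Their poses are not given: they have to be found in the camera images.
- bore_mouth (a point): Centre of the bore's upper mouth, 105 mm up, on the upper face of the steel hinge block (50 x 50 mm, 40 mm thick along the bore). Bore 12 mm wide, 40 mm long, open at both ends. Frame upright, turned with the holder (z up). The bore leans 35 degrees: inward it runs along (0.574, 0, -0.819) of this frame. Nothing stands above the face; the hinge leaf at its +x edge lies below its plane.
- holder: The whole fixed work holder with the hinge block: grey base plate 120 x 90 x 12 mm, block leaning on it. Origin on the worktop under the block; z up; the block's upper face looks up and towards this frame's -x, which is turned more or less to the robot.
- stuck_pin (a joint): How far the stuck pin is driven, m: gap between its head and the block's underside. 0 is head tight on the block; it starts at 0 to 0.004; at 0.032 its small end leaves the bore at the bottom; last stop 0.042. It moves only along the bore, resists with about 8 N (slightly more when pushed fast) and stays where it is left.
- pin_end (a point): Centre of the small upper end of the brass hinge pin, 11 mm thick, 32 mm long, with a 16 mm head at its lower end under the block. At the start this end lies 8 to 12 mm deep in the bore, so only something slim entering along the bore can push it; at 40 mm deep the pin is out, in the open trough below. Frame turned with the bore: z points up out of the mouth.
- drift_punch_handle (a point): Centre of the drift punch's square grey handle (16 x 16 mm; this point is 22 mm below its top, 26 mm above its foot). The punch hangs loose and upright in a rack slot, 90 g. Its collar, 26 mm across, 6 mm thick, rests on the shelf: underside 32 mm below this point. Shank 7 mm thick, 46 mm long; flat tip 78 mm below this point. z runs from tip to handle; x, y square to the handle's sides.
- drift_punch: The same drift punch, told by its square straight handle and slim round shank; origin at the centre of its collar's underside, axes as for its handle point. When the shank is fully in the bore the collar meets the block's upper face and the pin has been driven to 0.038.
- flat_chisel_handle (a point): The other tool in the rack, to be left there: a flat chisel with a round mushroom-shaped handle 32 mm across and a flat blade 26 mm wide below the shelf, which does not fit the bore. Point in its handle, 32 mm above the shelf; z up along the tool.
- rack: Fixed rack, base 85 x 160 mm; level aluminium shelf 8 mm thick, its top 88 mm above the worktop. Origin on the worktop, z up. Two slots 14 mm wide at y = +45 and -45 mm of this frame, open at the shelf's -x edge (x = -26 mm), ending at x = +10 mm. One tool hangs in each slot at x = -4 mm, square with the rack, either way round. Nothing is above the shelf.
- tealight: Bystander: tealight, 39 mm across, 17 mm high; origin under its centre.
- rubber_stopper: Bystander: red rubber stopper 36 mm across, 30 mm high; origin under its centre.
- flask: Bystander: small glass conical flask, 64 mm across, 104 mm high; origin under its centre.
- battery: Bystander: block battery standing upright, 18 x 27 x 47 mm; origin under its centre.

How it is judged:
On the way:
1. the pin is pushed out of the block's underside by the punch (value of joint stuck_pin above 0.032 m and contact force between drift_punch and stuck_pin above 0.5 N).
At the end, for the whole second after the job is handed in: The pin is wholly out of the bore (driven more than 32 mm); the punch hangs at rest in its own slot within 18 mm of where it was, upright within 0.12 rad; the flat chisel still hangs upright within 18 mm of where it was (value of joint stuck_pin above 0.032 m and distance of each of drift_punch_handle, flat_chisel_handle from where it was at the start of the episode below 0.018 m and angle between each of drift_punch, flat_chisel_handle's own z axis and vertical below 0.12 rad and linear speed of drift_punch below 0.02 m/s); the robot touches nothing.
It fails at once if the hand or arm pushes the pin (contact force between the arm and stuck_pin above 1 N).
It fails at once if the fingers push the pin (contact force between the fingers and stuck_pin above 1 N).
It fails at once if a bystander is displaced by more than 30 mm or tipped over (distance of any of tealight, rubber_stopper, flask, battery from where it was at the start of the episode above 0.03 m or angle between any of tealight, rubber_stopper, flask, battery's own z axis and vertical above 0.5 rad).
It also fails if it takes over 58 s, if anything falls off the work surface, if the arm or the gripper's body presses on something with over 40 N, if the wrist force passes 120 N, or if a joint passes its speed limit or range.

## Robot

A 6-joint arm with a two-finger parallel gripper is mounted at the origin on a cart in front of the work surface, level with it; the furniture and walls round the work are solid. World frame = base frame: x ahead of the robot, y to its left, z up, the work surface at z = 0. Lengths are in m, angles in rad, forces in N, time in s.
With the tool pointing down it reaches from about 0.375 to 0.9 m from the base axis. Payload 3.1 kg.
Tool frame: the origin (TCP) lies on the front face of the gripper's body, between the roots of the fingers; the fingertips stand 73 mm ahead of it and the grasp point (between the pads) lies 54 mm ahead of it (manip.tips_ahead is the distance from the TCP to the fingertips, in m); z points along the fingers, y is the line along which they close (so a half turn about z gives the same grasp; the last joint's range is limited). The gripper opens to 85 mm and grips with 20 to 120 N. Pads are 22 mm wide; open, the fingers measure 114 mm over their backs; the gripper's body (76 mm by 85 mm) begins 54 mm behind the grasp point. The pads swing forward as they close: fully open they stand 13 mm farther back than shut.
Start: joints at [1.093, 0.527, 1.433, -0, 1.181, -0.178], TCP at [0.185, 0.597, 0.304] pointing down, gripper open.
Joint ranges: [-3.08, 3.08], [-0.75, 2.2], [0.22, 2.44], [-1.43, 4.57], [0, 2.65], [-2.85, 2.85]. Speed limits (rad/s): [2.79, 2.79, 3.14, 3.14, 3.14, 3.14].

## Interface

Orientations are given as a unit quaternion [x, y, z, w].
In Python, from station import sense, eyes, workorder, manip gives the robot as it stands.
- The arm moves only by the shell command python3 -m inch 'ROWS' [OPENING] [FORCE]. ROWS is JSON, a list of rows, each an object of numbers: "dx", "dy", "dz": the shift along the tool's x, y, z in cm; "wx", "wy", "wz": the turn, a rotation vector about the tool's x, y, z in degrees. In form: [{"dx": .., "dy": .., "dz": .., "wx": .., "wy": .., "wz": ..}, ...]. A call has 1 to 10 rows; each row shifts and turns the commanded pose from where the row before left it, along the tool's axes as they then stand; what a row does not reach is not made up. A row lasts 1/8 s, in which the tool goes at most 62.5 mm and 10.7 degrees, less where a joint would pass 70% of its speed; a pose out of reach is approached as far as the arm can. A call with a gripper value outside its range is refused whole. OPENING is the opening, from 0 (shut) to 1 (fully open), set as the call begins (- or left out, the last holds). The fingers move at their own pace and stop on an object; FORCE is the grip in N (left out, the last holds). Time passes only in rows, so rows that do not move let the fingers close. It gives the time, the measured TCP pose, the force, the opening and the grip force at its end, in the units of the state.
- sense(): the state, without advancing time (a new reading comes with each control period).
- eyes.snapshot(name): name is "scene" or "top" or "wrist"; returns the picture (420x560x3 uint8, red, green, blue); there is no depth.
- eyes.camera_params(name): a dict with "fx", "fy", "cx", "cy" (pixels), "D" ([k1, k2, p1, p2, k3] as OpenCV has them; the pictures are not rectified), "rvec" (rotation vector, rad) and "tvec" (3), from world to camera coordinates, as OpenCV has them. Camera axes: x right, y down, z forward; pixel columns grow to the right and rows downward; lengths in m; the calibration is good to about 2 mm. A picture is of the moment at which its call begins: read the wrist's pose just before it. camera_params takes no time and is no camera call; for the wrist camera it gives the pose at the moment of the call.
- workorder.sign_off(): hands the job in; it is judged then, once.
The state is a dict: "t": time; "q": joint angles; "qd": joint speeds; "tau": joint torques, N m; "tcp_pos": TCP position; "tool_rot": TCP orientation; "force": force on the tool from outside, world axes, zero at the start; "ft_torque": the same for the moment, N m; "finger_gap": opening from 0.0 (shut) to 1.0 (fully open); "gripper_force": force on a finger pad.
Only numpy, scipy, OpenCV 4.12 (cv2) and the standard library are available. Lean on these libraries where they do the work, as an engineer would, in place of code of your own. Each camera call takes 0.05 s, during which the arm holds its last target. There are 200 camera calls.

## Working session

There is one attempt and no reset: what is moved stays moved. The work goes in short steps, Python scripts to look and compute and a shell command to move; the robot and the scene stay as the last step left them, time stands still between calls to the robot, and variables do not carry over. Pictures are saved under pics/ and viewed, at most 10 in all, crops included, and the job is handed in when it is done.

```bash
ls; mkdir -p pics
python3 - <<'E'
from station import sense, eyes, manip
import cv2,numpy as np
for n in ["scene","top","wrist"]:
    im=eyes.snapshot(n); cv2.imwrite(f"pics/{n}0.png",im[:,:,::-1]); p=eyes.camera_params(n)
    R=cv2.Rodrigues(np.array(p["rvec"]))[0]; print(n,-R.T@np.array(p["tvec"]),R[2],p["fx"],p["D"])
s=sense();print(s["t"],s["tcp_pos"],s["tool_rot"],s["force"],s["finger_gap"],manip.tips_ahead)
E
```

```text
pics
scene [-0.312505    0.71570994  0.81503104] [ 0.6911257  -0.45792969 -0.55914726] 531.2678353985494 [-0.19850755  0.          0.          0.          0.        ]
top [0.47505346 0.09102874 1.02732013] [ 0.10179939  0.03783781 -0.9940851 ] 511.8008503057925 [-0.00544094  0.          0.          0.          0.        ]
wrist [0.11134072 0.61928884 0.37388255] [ 0.2863152  -0.09026169 -0.95387443] 361.93751511877764 [-0.00329981  0.          0.          0.          0.        ]
0.15 [0.18435    0.59673809 0.30312968] [ 1.49338541e-01  9.88785756e-01 -8.08103094e-04 -2.75979622e-04] [ 0.09141147 -0.17774433  0.63866372] 0.9989673070738261 0.0726
```

View pics/scene0.png

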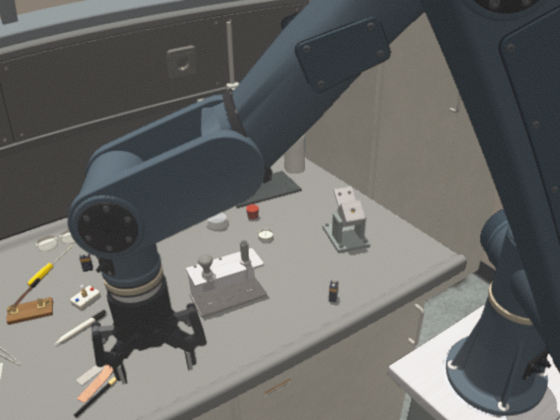

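View pics/top0.png

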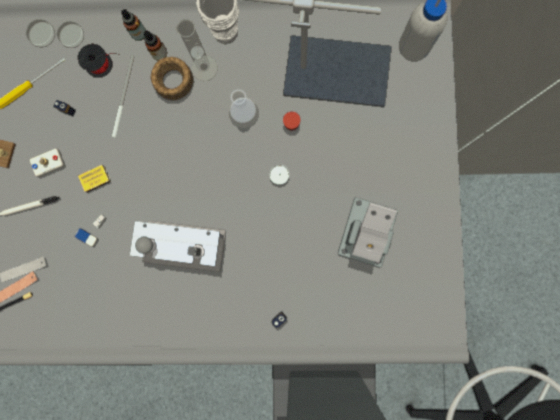

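The scene view shows the rack at about (225,275), with the chisel at (207,262) and the punch at (244,250), and the holder at (347,220). In the top view the punch is at about (197,251), the chisel at (145,245), the holder block at (370,232), the battery at (280,320), the tealight at (280,175), the stopper at (291,121) and the flask at (242,108). I'll zoom in on the rack and holder.

Run:
```python
import cv2,numpy as np
t=cv2.imread("pics/top0.png"); s=cv2.imread("pics/scene0.png")
f=lambda im,x,y:cv2.resize(im[y:y+75,x:x+100],(400,300),interpolation=cv2.INTER_CUBIC)
cv2.imwrite("pics/crop1.png",np.vstack([np.hstack([f(t,125,210),f(t,320,190)]),np.hstack([f(s,180,233),f(s,300,180)])]))
```

```text
(no output)
```

View pics/crop1.png

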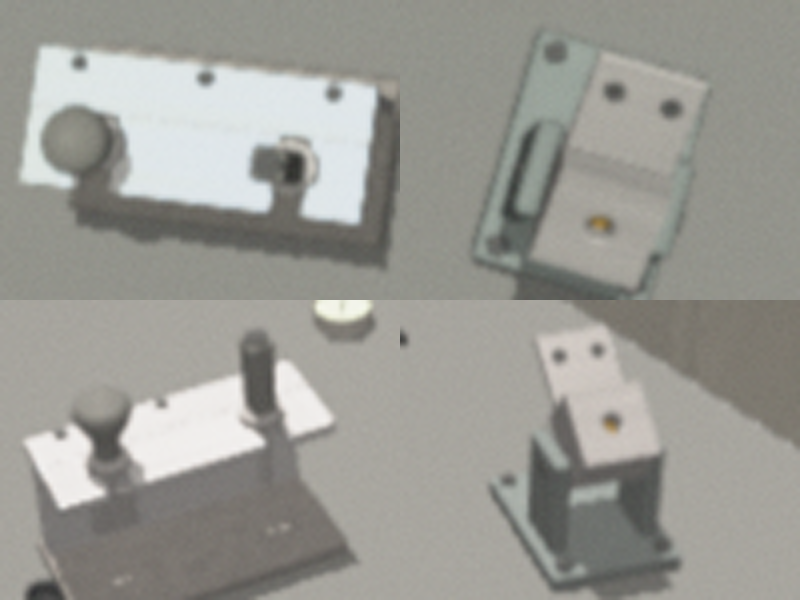

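The top crop shows the slots opening downwards, towards the robot. The punch handle top is at about (192,250.5) and its collar at (199,251). The bore mouth is at about (370,246) in top and (353,210.5) in scene.

```bash
cat > h.py <<'E'
import cv2,numpy as np
from station import sense, eyes
from scipy.spatial.transform import Rotation as Ro
def ray(p,uv):
    R=cv2.Rodrigues(np.array(p["rvec"]))[0]; K=np.array([[p["fx"],0,p["cx"]],[0,p["fy"],p["cy"]],[0,0,1]])
    n=cv2.undistortPoints(np.array([[uv]],float),K,np.array(p["D"]))[0,0]
    d=R.T@np.array([n[0],n[1],1]); return -R.T@np.array(p["tvec"]).ravel(), d/np.linalg.norm(d)
def plane(p,uv,z):
    c,d=ray(p,uv); return c+d*(z-c[2])/d[2]
def tri(*rs):
    A=sum(np.eye(3)-np.outer(d,d) for c,d in rs); b=sum((np.eye(3)-np.outer(d,d))@c for c,d in rs)
    x=np.linalg.solve(A,b); return x,[round(1000*np.linalg.norm((np.eye(3)-np.outer(d,d))@(x-c)),1) for c,d in rs]
def proj(p,X):
    K=np.array([[p["fx"],0,p["cx"]],[0,p["fy"],p["cy"]],[0,0,1]])
    return cv2.projectPoints(np.array([X],float),np.array(p["rvec"]),np.array(p["tvec"]),K,np.array(p["D"]))[0].ravel()
E
python3 - <<'E'
from h import *
np.set_printoptions(precision=4,suppress=True)
t=eyes.camera_params("top");s=eyes.camera_params("scene")
T=lambda x,y:(125+x/4,210+y/4); H=lambda x,y:(320+(x-400)/4,190+y/4); S=lambda x,y:(180+x/4,233+(y-300)/4); SH=lambda x,y:(300+(x-400)/4,180+(y-300)/4)
print("mouth",tri(ray(t,H(600,224)),ray(s,SH(612,420))))
print("punch top",tri(ray(t,T(264,162)),ray(s,S(257,335))))
print("chisel top",tri(ray(t,T(75,138)),ray(s,S(101,393))))
print("shelf corner R far",tri(ray(t,T(378,85)),ray(s,S(291,361))))
for c in [(40,45),(22,183),(362,223),(378,85)]: print(plane(t,T(*c),.088))
print("leaf far corners, face near corners"); 
for c in [(602,50),(708,88),(530,260),(636,292)]: print(plane(t,H(*c),.1))
for c in [(540,28),(474,258)]: print(plane(t,H(*c),.012))
for n,c,z in [("batt",(280,320),.047),("tea",(280,175),.017),("stop",(291,121),.03),("flask",(242,108),.05)]: print(n,plane(t,c,z))
E
```

```text
mouth (array([ 0.5057, -0.0412,  0.1047]), [np.float64(0.7), np.float64(0.7)])
punch top (array([0.5006, 0.2728, 0.1438]), [np.float64(1.1), np.float64(1.1)])
chisel top (array([0.5134, 0.3599, 0.1347]), [np.float64(0.5), np.float64(0.5)])
shelf corner R far (array([0.5371, 0.2318, 0.0863]), [np.float64(1.0), np.float64(1.0)])
[0.5586 0.3907 0.088 ]
[0.4946 0.3981 0.088 ]
[0.4743 0.2398 0.088 ]
[0.5376 0.2324 0.088 ]
leaf far corners, face near corners
[ 0.585  -0.0447  0.1   ]
[ 0.5669 -0.0917  0.1   ]
[ 0.4906 -0.0096  0.1   ]
[ 0.4757 -0.0565  0.1   ]
[ 0.607  -0.0272  0.012 ]
[0.4934 0.0083 0.012 ]
batt [0.371 0.124 0.047]
tea [0.6533 0.1213 0.017 ]
stop [0.7596 0.0976 0.03  ]
flask [0.7824 0.1934 0.05  ]
```

```bash
python3 -m inch '[{"dx":-3.98,"dy":-2.16},{"dx":-3.98,"dy":-2.16},{"dx":-3.98,"dy":-2.16},{"dx":-3.98,"dy":-2.16},{"dx":-3.98,"dy":-2.16},{"dx":-3.98,"dy":-2.16},{"dx":-3.98,"dy":-2.16},{"dx":-3.98,"dy":-2.16},{"dx":-3.98,"dy":-2.16},{"dx":-3.98,"dy":-2.16}]' 1 40; python3 -m inch '[{"wz":-5.1},{"wz":-5.1},{}]'
python3 - <<'E'
from h import *
im=eyes.snapshot("wrist"); cv2.imwrite("pics/w1.png",im[:,:,::-1]); import json
p=eyes.camera_params("wrist"); np.save("w1.npy",p); s=sense(); print(s["tcp_pos"],Ro.from_quat(s["tool_rot"]).as_matrix().round(3))
E
```

```text
[0.18438391 0.59681673 0.30329886] [[-0.955  0.295 -0.001]
 [ 0.295  0.955 -0.001]
 [ 0.    -0.001 -1.   ]]invalid input at $[0]: expected keys dx, dy, dz, wx, wy, wz
invalid input at $[0]: expected keys dx, dy, dz, wx, wy, wz
```

View pics/w1.png

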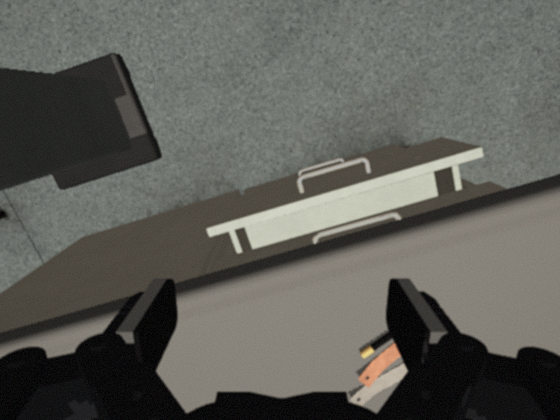

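The moves were refused because every key has to be present. The picture only shows the start pose: fingers at the bottom, cart side at the top, so image-up is tool +x. Next I'll move.

```bash
python3 -m inch '[{"dx":-3.98,"dy":-2.16,"dz":0,"wx":0,"wy":0,"wz":0},{"dx":-3.98,"dy":-2.16,"dz":0,"wx":0,"wy":0,"wz":0},{"dx":-3.98,"dy":-2.16,"dz":0,"wx":0,"wy":0,"wz":0},{"dx":-3.98,"dy":-2.16,"dz":0,"wx":0,"wy":0,"wz":0},{"dx":-3.98,"dy":-2.16,"dz":0,"wx":0,"wy":0,"wz":0},{"dx":-3.98,"dy":-2.16,"dz":0,"wx":0,"wy":0,"wz":0},{"dx":-3.98,"dy":-2.16,"dz":0,"wx":0,"wy":0,"wz":0},{"dx":-3.98,"dy":-2.16,"dz":0,"wx":0,"wy":0,"wz":0},{"dx":-3.98,"dy":-2.16,"dz":0,"wx":0,"wy":0,"wz":0},{"dx":-3.98,"dy":-2.16,"dz":0,"wx":0,"wy":0,"wz":0}]' 1 40; python3 -m inch '[{"dx":0,"dy":0,"dz":0,"wx":0,"wy":0,"wz":-5.1},{"dx":0,"dy":0,"dz":0,"wx":0,"wy":0,"wz":-5.1},{"dx":0,"dy":0,"dz":0,"wx":0,"wy":0,"wz":0}]'
python3 - <<'E'
from h import *
p=eyes.camera_params("wrist"); im=eyes.snapshot("wrist"); cv2.imwrite("pics/w2.png",im[:,:,::-1]); np.save("w2.npy",p)
for X in [(.5005,.2725,.142),(.5005,.2725,.12),(.5005,.2725,.088)]: print(proj(p,X))
s=sense(); print(s["t"],s["tcp_pos"],Ro.from_quat(s["tool_rot"]).as_matrix().round(3))
E
```

```text
t: 1.45
tcp_pos: [0.5018, 0.272, 0.3038]
tool_rot: [0.149, 0.989, 0.0, -0.0]
force: [0.1, -1.1, 0.0]
finger_gap: 1.002
gripper_force: 0.0
t: 1.82
tcp_pos: [0.501, 0.273, 0.3037]
tool_rot: [0.062, 0.998, -0.0, -0.0]
force: [-0.1, -0.2, 0.5]
finger_gap: 1.003
gripper_force: 0.0
[280.84205873 217.29251119]
[280.88913565 207.97265607]
[280.94569818 196.77536412]
1.875 [0.50090771 0.27312161 0.30375784] [[-0.992  0.123 -0.   ]
 [ 0.123  0.992 -0.   ]
 [ 0.    -0.    -1.   ]]
```

View pics/w2.png

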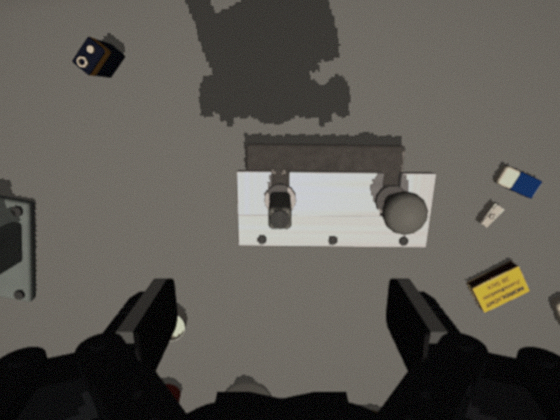

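The wrist view shows the punch top at (280,216), against a predicted (280.8,217.3), and the rack edges square with the image. The estimate is confirmed, so I'll descend and grip.

```bash
python3 -m inch '[{"dx":0,"dy":-0.05,"dz":3,"wx":0,"wy":0,"wz":0},{"dx":0.04,"dy":0,"dz":3,"wx":0,"wy":0,"wz":0},{"dx":0,"dy":0,"dz":3,"wx":0,"wy":0,"wz":0},{"dx":0,"dy":0,"dz":2.5,"wx":0,"wy":0,"wz":0},{"dx":0,"dy":0,"dz":1.1,"wx":0,"wy":0,"wz":0},{"dx":0,"dy":0,"dz":0,"wx":0,"wy":0,"wz":0}]' && Z='' && python3 -m inch '[{"dx":0,"dy":0,"dz":0,"wx":0,"wy":0,"wz":0},{"dx":0,"dy":0,"dz":0,"wx":0,"wy":0,"wz":0},{"dx":0,"dy":0,"dz":0,"wx":0,"wy":0,"wz":0},{"dx":0,"dy":0,"dz":0,"wx":0,"wy":0,"wz":0},{"dx":0,"dy":0,"dz":0,"wx":0,"wy":0,"wz":0},{"dx":0,"dy":0,"dz":0,"wx":0,"wy":0,"wz":0},{"dx":0,"dy":0,"dz":0,"wx":0,"wy":0,"wz":0},{"dx":0,"dy":0,"dz":0,"wx":0,"wy":0,"wz":0}]' 0 70
```

```text
t: 2.62
tcp_pos: [0.5003, 0.2729, 0.1775]
tool_rot: [0.061, 0.998, -0.0, -0.001]
force: [0.8, 0.4, -0.5]
finger_gap: 1.002
gripper_force: 0.0
t: 3.62
tcp_pos: [0.5007, 0.2728, 0.1784]
tool_rot: [0.061, 0.998, 0.0, 0.0]
force: [-0.4, -1.1, 5.2]
finger_gap: 0.18
gripper_force: 68.3
```

```bash
python3 -m inch '[{"dx":0,"dy":0,"dz":-1,"wx":0,"wy":0,"wz":0},{"dx":0,"dy":0,"dz":-2,"wx":0,"wy":0,"wz":0},{"dx":0,"dy":0,"dz":-3,"wx":0,"wy":0,"wz":0},{"dx":0,"dy":0,"dz":-3,"wx":0,"wy":0,"wz":0},{"dx":0,"dy":0,"dz":-3,"wx":0,"wy":0,"wz":0},{"dx":0,"dy":0,"dz":-1,"wx":0,"wy":0,"wz":0},{"dx":0,"dy":0,"dz":0,"wx":0,"wy":0,"wz":0}]'
python3 - <<'E'
from h import *
for n in ("scene","wrist"):
    im=eyes.snapshot(n); cv2.imwrite(f"pics/lift_{n}.png",im[:,:,::-1])
s=sense(); R=Ro.from_quat(s["tool_rot"]); p=np.array(s["tcp_pos"])
a=np.radians(-17.5); hx=np.array([np.cos(a),np.sin(a),0]); z=.574*hx+[0,0,-.819]; y=np.array([-np.sin(a),np.cos(a),0]); x=np.cross(y,z)
Rt=Ro.from_matrix(np.c_[x,y,z]); rel=(R.inv()*Rt)
tip=p+R.apply([0,0,.1364]); m=np.array([.5057,-.0412,.105])
tgt=m-z*(.1364+.025)
print(s["t"],p,"rotvec deg",np.degrees(rel.as_rotvec()),"tgt",tgt,"d tool cm",100*R.inv().apply(tgt-p))
E
```

```text
t: 4.5
tcp_pos: [0.5004, 0.2728, 0.3081]
tool_rot: [0.061, 0.998, 0.0, 0.0]
force: [-0.1, -0.0, -0.8]
finger_gap: 0.173
gripper_force: 68.1
4.6 [0.49983321 0.27249731 0.30663724] rotvec deg [  3.14262082 -35.05630548  10.21598589] tgt [ 0.41734423 -0.01334153  0.2371866 ] d tool cm [  4.69830563 -29.36660919   6.98890982]
```

```bash
python3 -m inch '[{"dx":0.6,"dy":-3.67,"dz":0,"wx":0,"wy":0,"wz":0},{"dx":0.6,"dy":-3.67,"dz":0,"wx":0,"wy":0,"wz":0},{"dx":0.6,"dy":-3.67,"dz":0,"wx":0,"wy":0,"wz":0},{"dx":0.6,"dy":-3.67,"dz":0,"wx":0,"wy":0,"wz":0},{"dx":0.6,"dy":-3.67,"dz":0,"wx":0,"wy":0,"wz":0},{"dx":0.6,"dy":-3.67,"dz":0,"wx":0,"wy":0,"wz":0},{"dx":0.6,"dy":-3.67,"dz":0,"wx":0,"wy":0,"wz":0},{"dx":0.5,"dy":-3.67,"dz":0,"wx":0,"wy":0,"wz":0}]'
python3 -m inch '[{"dx":0,"dy":0,"dz":0,"wx":0.63,"wy":-7,"wz":2.04},{"dx":0,"dy":0,"dz":0,"wx":0.63,"wy":-7,"wz":2.04},{"dx":0,"dy":0,"dz":0,"wx":0.63,"wy":-7,"wz":2.04},{"dx":0,"dy":0,"dz":0,"wx":0.63,"wy":-7,"wz":2.04},{"dx":0,"dy":0,"dz":0,"wx":0.63,"wy":-7,"wz":2.04},{"dx":0,"dy":0,"dz":0,"wx":0,"wy":0,"wz":0},{"dx":0,"dy":0,"dz":0,"wx":0,"wy":0,"wz":0}]'
cat > look.py <<'E'
from h import *
import sys
n=sys.argv[1]
p=eyes.camera_params("wrist"); s=sense(); im=eyes.snapshot("wrist"); cv2.imwrite(f"pics/{n}.png",im[:,:,::-1]); np.save(f"{n}.npy",p)
im=eyes.snapshot("scene"); cv2.imwrite(f"pics/{n}_s.png",im[:,:,::-1])
im=eyes.snapshot("top"); cv2.imwrite(f"pics/{n}_t.png",im[:,:,::-1])
R=Ro.from_quat(s["tool_rot"]); P=np.array(s["tcp_pos"])
a=np.radians(-17.5); hx=np.array([np.cos(a),np.sin(a),0]); z=.574*hx+[0,0,-.819]; y=np.array([-np.sin(a),np.cos(a),0]); x=np.cross(y,z)
m=np.array([.5057,-.0412,.105]); tip=P+R.apply([0,0,.1364])
print(s["t"],P,"mouth from tip, tool cm",100*R.inv().apply(m-tip),"rot err",np.degrees((R.inv()*Ro.from_matrix(np.c_[x,y,z])).as_rotvec()))
print("px mouth",proj(p,m),"tip",proj(p,tip))
for c in("scene","top"): q=eyes.camera_params(c); print(c,proj(q,m),proj(q,tip))
E
python3 look.py a1
```

```text
t: 5.6
tcp_pos: [0.4171, -0.0139, 0.3068]
tool_rot: [0.061, 0.998, 0.0, -0.001]
force: [0.7, 0.1, -0.6]
finger_gap: 0.177
gripper_force: 68.4
t: 6.48
tcp_pos: [0.4186, -0.0131, 0.3076]
tool_rot: [0.145, 0.943, -0.045, 0.297]
force: [0.9, -0.3, -0.5]
finger_gap: 0.176
gripper_force: 68.5
6.475 [ 0.41859391 -0.01310962  0.30762389] mouth from tip, tool cm [ 4.1148803  -0.08425199  8.2092669 ] rot err [ 0.06364705 -0.05146792 -0.00397992]
px mouth [280.29043214 145.4868282 ] tip [281.35901617 230.31342673]
scene [352.72429388 209.90837433] [356.86516942 180.49063991]
top [370.3177626  246.22836292] [375.68511584 252.05386792]
```

View pics/a1.png

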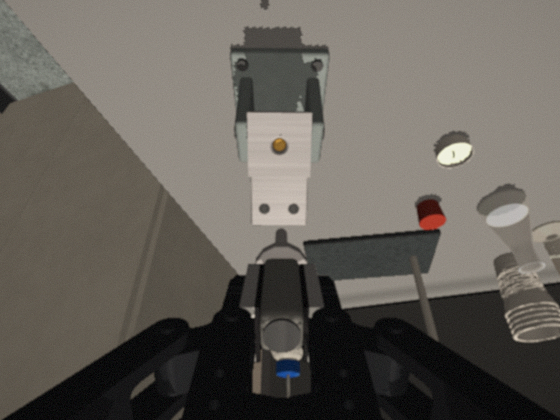

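The wrist view shows the bore with the brass pin at (279.5,145), against a predicted (280.3,145.5). The punch tip is at about (281,232), and the block is symmetric about the tool plane. I'll move in to 17 mm before the mouth and check again.

```bash
python3 -m inch '[{"dx":2.05,"dy":-0.05,"dz":1.5,"wx":0,"wy":0,"wz":0},{"dx":2.05,"dy":-0.03,"dz":1.5,"wx":0,"wy":0,"wz":0},{"dx":0,"dy":0,"dz":2,"wx":0,"wy":0,"wz":0},{"dx":0,"dy":0,"dz":1.5,"wx":0,"wy":0,"wz":0},{"dx":0,"dy":0,"dz":0,"wx":0,"wy":0,"wz":0},{"dx":0,"dy":0,"dz":0,"wx":0,"wy":0,"wz":0}]'
python3 look.py a2
python3 - <<'E'
import cv2,numpy as np
f=lambda n,x,y:cv2.resize(cv2.imread(n)[y:y+75,x:x+100],(400,300),interpolation=cv2.INTER_CUBIC)
w=cv2.resize(cv2.imread("pics/a2.png")[110:260,230:330],(400,600),interpolation=cv2.INTER_CUBIC)
cv2.imwrite("pics/a2c.png",np.hstack([w,np.vstack([f("pics/a2_t.png",320,200),f("pics/a2_s.png",305,165)])]))
E
```

```text
t: 7.38
tcp_pos: [0.4297, -0.0165, 0.2585]
tool_rot: [0.146, 0.947, -0.042, 0.283]
force: [0.3, -0.6, 0.2]
finger_gap: 0.178
gripper_force: 68.5
7.375 [ 0.42971744 -0.01649024  0.25854141] mouth from tip, tool cm [ 1.72158224 -0.12668871  3.58233906] rot err [ 0.18004802 -1.82590433 -0.02558847]
px mouth [279.49726426 188.86464964] tip [281.33732753 230.36295841]
scene [352.72429388 209.90837433] [354.07916493 197.41810941]
top [370.3177626  246.22836292] [372.13386832 248.14512313]
```

View pics/a2c.png

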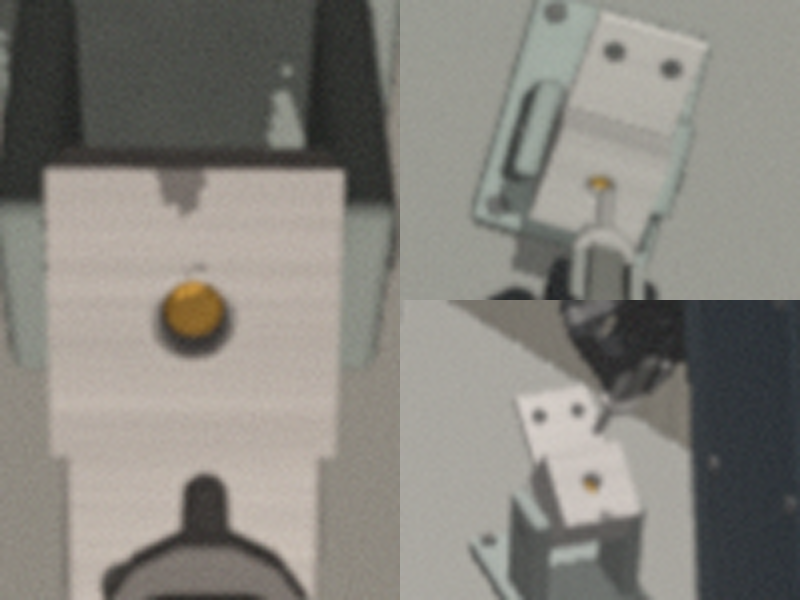

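The crop shows the bore centre at wrist pixel (278.5,189) and the tip at (281.2,229), so the lateral correction is about -0.2 cm in tool y. The arm also fell short of the commanded pose, so I'll check the joints.

Run:
```python
from h import *
s=sense(); print(np.round(s["q"],3),np.round(s["qd"],3))
print({k:v for k,v in vars(__import__("station").manip).items() if not k.startswith("_")} if hasattr(__import__("station").manip,"__dict__") else dir(__import__("station").manip))
```

```text
[-2.990e-01  2.980e-01  2.263e+00 -1.290e-01  1.000e-03 -1.437e+00] [ 0.002  0.    -0.    -0.001 -0.003  0.001]
{}
```

Joint 5 has reached its limit of 0: with the tool along the bore this close, the wrist would have to bend past straight. The fix is to re-hang the punch and grip it with the hand pitched about 28° about the closing axis. The hand then stands nearly upright while the punch lies along the bore. I'll go back first.

```bash
cat > go.py <<'E'
from h import *
import sys
# go.py x y z yaw tilt : tool error to target (tilt<0 leans fingers forward)
def Rt(yaw,tilt): return Ro.from_euler('z',yaw,degrees=True)*Ro.from_matrix(np.array([[-1,0,0],[0,1,0],[0,0,-1.]]))*Ro.from_euler('y',tilt,degrees=True)
v=list(map(float,sys.argv[1:])); s=sense(); R=Ro.from_quat(s["tool_rot"]); d=np.array(v[:3])-s["tcp_pos"]; G=Rt(*v[3:])
np.set_printoptions(precision=3,suppress=True)
print(s["t"],"q",np.round(s["q"],2),"d(tool now)cm",100*R.inv().apply(d),"d(tool after turn)cm",100*G.inv().apply(d),"rotvec",np.degrees((R.inv()*G).as_rotvec()))
E
python3 go.py .4171 -.0139 .3081 -7 0; python3 go.py .5006 .2728 .3081 -7 0
```

```text
7.525 q [-0.3   0.3   2.26 -0.13  0.   -1.44] d(tool now)cm [-1.676 -0.12  -4.81 ] d(tool after turn)cm [ 1.236  0.091 -4.942] rotvec [ -2.858  33.13  -10.17 ]
7.525 q [-0.3   0.3   2.26 -0.13  0.   -1.44] d(tool now)cm [-1.116 29.735 -5.074] d(tool after turn)cm [-3.558 29.565 -4.942] rotvec [ -2.858  33.13  -10.17 ]
```

```bash
python3 -m inch '[{"dx":-0.8,"dy":0,"dz":-2.4,"wx":0,"wy":0,"wz":0},{"dx":-0.8,"dy":0,"dz":-2.4,"wx":0,"wy":0,"wz":0},{"dx":0,"dy":0,"dz":0,"wx":-0.57,"wy":6.63,"wz":-2.03},{"dx":0,"dy":0,"dz":0,"wx":-0.57,"wy":6.63,"wz":-2.03},{"dx":0,"dy":0,"dz":0,"wx":-0.57,"wy":6.63,"wz":-2.03},{"dx":0,"dy":0,"dz":0,"wx":-0.57,"wy":6.63,"wz":-2.03},{"dx":0,"dy":0,"dz":0,"wx":-0.57,"wy":6.63,"wz":-2.03}]'
python3 -m inch '[{"dx":-0.6,"dy":3.68,"dz":0,"wx":0,"wy":0,"wz":0},{"dx":-0.6,"dy":3.68,"dz":0,"wx":0,"wy":0,"wz":0},{"dx":-0.6,"dy":3.68,"dz":0,"wx":0,"wy":0,"wz":0},{"dx":-0.6,"dy":3.68,"dz":0,"wx":0,"wy":0,"wz":0},{"dx":-0.6,"dy":3.68,"dz":0,"wx":0,"wy":0,"wz":0},{"dx":-0.6,"dy":3.68,"dz":0,"wx":0,"wy":0,"wz":0},{"dx":-0.6,"dy":3.68,"dz":0,"wx":0,"wy":0,"wz":0},{"dx":-0.5,"dy":3.65,"dz":0,"wx":0,"wy":0,"wz":0},{"dx":0,"dy":0,"dz":0,"wx":0,"wy":0,"wz":0},{"dx":0,"dy":0,"dz":0,"wx":0,"wy":0,"wz":0}]'
python3 go.py .5004 .2728 .3081 -7 0
```

```text
t: 8.4
tcp_pos: [0.417, -0.0127, 0.3079]
tool_rot: [0.061, 0.998, 0.0, -0.001]
force: [0.1, 0.6, -0.9]
finger_gap: 0.174
gripper_force: 68.5
t: 9.65
tcp_pos: [0.4991, 0.273, 0.3071]
tool_rot: [0.061, 0.998, -0.0, -0.001]
force: [-0.1, 0.5, -1.2]
finger_gap: 0.176
gripper_force: 68.7
9.65 q [ 0.3   0.45  1.57 -0.    1.12 -1.14] d(tool now)cm [-0.129 -0.005 -0.096] d(tool after turn)cm [-0.129 -0.005 -0.095] rotvec [-0.05  -0.074  0.003]
```

```bash
python3 -m inch '[{"dx":-0.1,"dy":0,"dz":3,"wx":0,"wy":0,"wz":0},{"dx":0,"dy":0,"dz":3,"wx":0,"wy":0,"wz":0},{"dx":0,"dy":0,"dz":3,"wx":0,"wy":0,"wz":0},{"dx":0,"dy":0,"dz":2.5,"wx":0,"wy":0,"wz":0},{"dx":0,"dy":0,"dz":1.2,"wx":0,"wy":0,"wz":0},{"dx":0,"dy":0,"dz":0.1,"wx":0,"wy":0,"wz":0},{"dx":0,"dy":0,"dz":0,"wx":0,"wy":0,"wz":0}]'
python3 -m inch '[{"dx":0,"dy":0,"dz":0,"wx":0,"wy":0,"wz":0},{"dx":0,"dy":0,"dz":0,"wx":0,"wy":0,"wz":0},{"dx":0,"dy":0,"dz":0,"wx":0,"wy":0,"wz":0},{"dx":0,"dy":0,"dz":0,"wx":0,"wy":0,"wz":0},{"dx":0,"dy":0,"dz":0,"wx":0,"wy":0,"wz":0},{"dx":0,"dy":0,"dz":0,"wx":0,"wy":0,"wz":0}]' 0.8
python3 go.py .5257 .2696 .1717 -7 28
python3 - <<'E'
from h import *
im=eyes.snapshot("wrist"); cv2.imwrite("pics/r1.png",im[:,:,::-1]); p=eyes.camera_params("wrist"); print(proj(p,(.5005,.2725,.142)),proj(p,(.5005,.2725,.094)))
E
```

```text
t: 10.52
tcp_pos: [0.5012, 0.2732, 0.1802]
tool_rot: [0.061, 0.998, 0.0, 0.0]
force: [-0.4, 0.5, -0.8]
finger_gap: 0.182
gripper_force: 68.7
t: 11.28
tcp_pos: [0.5008, 0.2733, 0.1794]
tool_rot: [0.061, 0.998, 0.0, -0.0]
force: [0.0, 0.8, -0.7]
finger_gap: 0.801
gripper_force: 0.0
11.275 q [ 0.3   0.63  1.68  0.    0.84 -1.14] d(tool now)cm [-2.516 -0.063  0.766] d(tool after turn)cm [-2.581 -0.064 -0.504] rotvec [ 0.008 27.973 -0.027]
[279.38949392 328.93147612] [279.91541412 267.7700644 ]
```

View pics/r1.png

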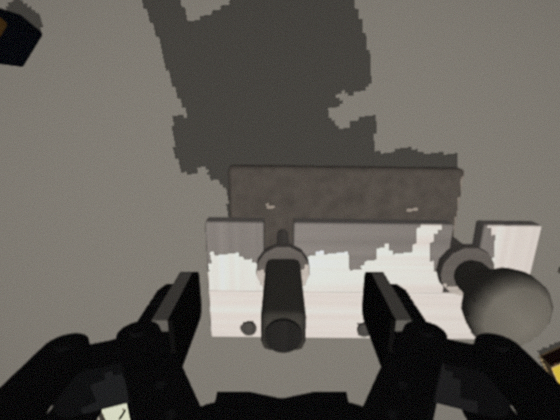

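The punch hangs upright again with its collar on the shelf at (283,263) and handle top at (283,333). Now I'll pitch the hand 28° about the grasp point and close.

```bash
python3 -m inch '[{"dx":-0.65,"dy":0,"dz":0.07,"wx":0,"wy":7,"wz":0},{"dx":-0.65,"dy":0,"dz":0.07,"wx":0,"wy":7,"wz":0},{"dx":-0.65,"dy":0,"dz":0.07,"wx":0,"wy":7,"wz":0},{"dx":-0.65,"dy":0,"dz":0.07,"wx":0,"wy":7,"wz":0},{"dx":0,"dy":0,"dz":0,"wx":0,"wy":0,"wz":0},{"dx":0,"dy":0,"dz":0,"wx":0,"wy":0,"wz":0}]'
python3 go.py .5257 .2696 .1717 -7 28
```

```text
t: 12.08
tcp_pos: [0.5248, 0.2702, 0.1718]
tool_rot: [0.059, 0.968, 0.015, -0.241]
force: [-0.4, 0.3, 0.5]
finger_gap: 0.801
gripper_force: 0.0
12.075 q [ 0.22  0.79  1.4   0.16  1.42 -1.29] d(tool now)cm [-0.095 -0.053 -0.034] d(tool after turn)cm [-0.095 -0.053 -0.034] rotvec [-0.01   0.002 -0.026]
```

```bash
python3 -m inch '[{"dx":-0.08,"dy":0,"dz":0,"wx":0,"wy":0,"wz":0},{"dx":0,"dy":0,"dz":0,"wx":0,"wy":0,"wz":0},{"dx":0,"dy":0,"dz":0,"wx":0,"wy":0,"wz":0},{"dx":0,"dy":0,"dz":0,"wx":0,"wy":0,"wz":0},{"dx":0,"dy":0,"dz":0,"wx":0,"wy":0,"wz":0},{"dx":0,"dy":0,"dz":0,"wx":0,"wy":0,"wz":0},{"dx":0,"dy":0,"dz":0,"wx":0,"wy":0,"wz":0},{"dx":0,"dy":0,"dz":0,"wx":0,"wy":0,"wz":0}]' 0 110; python3 go.py .5257 .2696 .1717 -7 28
python3 -m inch '[{"dx":0.5,"dy":0,"dz":-0.94,"wx":0,"wy":0,"wz":0},{"dx":1.0,"dy":0,"dz":-1.88,"wx":0,"wy":0,"wz":0},{"dx":1.5,"dy":0,"dz":-2.82,"wx":0,"wy":0,"wz":0},{"dx":1.5,"dy":0,"dz":-2.82,"wx":0,"wy":0,"wz":0},{"dx":1.6,"dy":0,"dz":-3.02,"wx":0,"wy":0,"wz":0},{"dx":0,"dy":0,"dz":0,"wx":0,"wy":0,"wz":0}]'
```

```text
t: 13.08
tcp_pos: [0.5261, 0.2703, 0.1721]
tool_rot: [0.059, 0.968, 0.015, -0.242]
force: [0.4, 0.2, 5.3]
finger_gap: 0.167
gripper_force: 107.2
13.075 q [ 0.22  0.79  1.39  0.16  1.42 -1.29] d(tool now)cm [ 0.008 -0.07   0.055] d(tool after turn)cm [ 0.008 -0.07   0.055] rotvec [ 0.032 -0.045 -0.017]
t: 13.82
tcp_pos: [0.5275, 0.2705, 0.3055]
tool_rot: [0.059, 0.969, 0.016, -0.238]
force: [-1.1, -0.2, -1.6]
finger_gap: 0.171
gripper_force: 107.1
```

```bash
cat > tgt.py <<'E'
from h import *
import sys
np.set_printoptions(precision=3,suppress=True)
def Rt(yaw,tilt): return Ro.from_euler('z',yaw,degrees=True)*Ro.from_matrix(np.array([[-1,0,0],[0,1,0],[0,0,-1.]]))*Ro.from_euler('y',tilt,degrees=True)
tip=Rt(-7,28).inv().apply(np.array([.5005,.2734,.042])-[.5261,.2703,.1721]); tip[1]=0
m=np.array([.5055,-.0419,.105]); G=Rt(-17.5,-7); b=Rt(-17.5,-35).apply([0,0,1])
if __name__=="__main__":
    so=float(sys.argv[1]); T=m-b*so-G.apply(tip)
    s=sense(); R=Ro.from_quat(s["tool_rot"]); P=np.array(s["tcp_pos"]); d=T-P
    print(s["t"],"q",np.round(s["q"],2),"tip off",tip,"T",T,"world d",d,"now cm",100*R.inv().apply(d),"after turn",100*G.inv().apply(d),"rotvec",np.degrees((R.inv()*G).as_rotvec()))
    h=d*[1,1,0]; print("level part, now",100*R.inv().apply(h), "1cm along bore in target tool",G.inv().apply(b))
    if len(sys.argv)>2:
        n=sys.argv[2]; p=eyes.camera_params("wrist"); im=eyes.snapshot("wrist"); cv2.imwrite(f"pics/{n}.png",im[:,:,::-1])
        for c in("scene","top"): cv2.imwrite(f"pics/{n}_{c}.png",eyes.snapshot(c)[:,:,::-1]); q=eyes.camera_params(c); print(c,proj(q,m),proj(q,P+R.apply(tip)))
        print("wrist mouth",proj(p,m),"tip",proj(p,P+R.apply(tip)))
E
python3 tgt.py .025
```

```text
13.825 q [ 0.22  0.63  1.3   0.16  1.66 -1.25] tip off [-0.038  0.     0.127] T [ 0.441 -0.022  0.247] world d [-0.087 -0.292 -0.059] now cm [  1.794 -30.063   7.453] after turn [  0.21  -30.461   5.882] rotvec [ -1.733 -34.496  10.5  ]
level part, now [  4.509 -30.046   2.256] 1cm along bore in target tool [-0.469 -0.     0.883]
```

```bash
python3 -m inch '[{"dx":0.5,"dy":-3.34,"dz":0.25,"wx":0,"wy":0,"wz":0},{"dx":0.5,"dy":-3.34,"dz":0.25,"wx":0,"wy":0,"wz":0},{"dx":0.5,"dy":-3.34,"dz":0.25,"wx":0,"wy":0,"wz":0},{"dx":0.5,"dy":-3.34,"dz":0.25,"wx":0,"wy":0,"wz":0},{"dx":0.5,"dy":-3.34,"dz":0.25,"wx":0,"wy":0,"wz":0},{"dx":0.5,"dy":-3.34,"dz":0.25,"wx":0,"wy":0,"wz":0},{"dx":0.5,"dy":-3.34,"dz":0.25,"wx":0,"wy":0,"wz":0},{"dx":0.5,"dy":-3.34,"dz":0.25,"wx":0,"wy":0,"wz":0},{"dx":0.5,"dy":-3.34,"dz":0.25,"wx":0,"wy":0,"wz":0}]'
python3 -m inch '[{"dx":0,"dy":0,"dz":0,"wx":-0.35,"wy":-6.9,"wz":2.1},{"dx":0,"dy":0,"dz":0,"wx":-0.35,"wy":-6.9,"wz":2.1},{"dx":0,"dy":0,"dz":0,"wx":-0.35,"wy":-6.9,"wz":2.1},{"dx":0,"dy":0,"dz":0,"wx":-0.35,"wy":-6.9,"wz":2.1},{"dx":0,"dy":0,"dz":0,"wx":-0.35,"wy":-6.9,"wz":2.1},{"dx":0,"dy":0,"dz":0,"wx":0,"wy":0,"wz":0},{"dx":0,"dy":0,"dz":0,"wx":0,"wy":0,"wz":0}]'; python3 tgt.py .025
```

```text
t: 14.95
tcp_pos: [0.4388, -0.023, 0.3024]
tool_rot: [0.059, 0.968, 0.015, -0.242]
force: [1.2, 0.5, -0.0]
finger_gap: 0.167
gripper_force: 107.1
t: 15.82
tcp_pos: [0.4398, -0.0222, 0.3029]
tool_rot: [0.152, 0.987, -0.011, 0.056]
force: [0.3, -0.2, -1.2]
finger_gap: 0.171
gripper_force: 107.1
15.825 q [-0.3   0.25  1.93 -0.01  0.85 -1.57] tip off [-0.038  0.     0.127] T [ 0.441 -0.022  0.247] world d [ 0.001  0.001 -0.056] now cm [0.566 0.116 5.573] after turn [0.612 0.093 5.568] rotvec [-0.234 -0.475  0.042]
level part, now [-0.071  0.093  0.008] 1cm along bore in target tool [-0.469 -0.     0.883]
```

```bash
python3 -m inch '[{"dx":0.2,"dy":0.03,"dz":1.85,"wx":-0.1,"wy":-0.2,"wz":0},{"dx":0.2,"dy":0.03,"dz":1.85,"wx":-0.1,"wy":-0.2,"wz":0},{"dx":0.2,"dy":0.03,"dz":1.85,"wx":0,"wy":0,"wz":0},{"dx":0,"dy":0,"dz":0,"wx":0,"wy":0,"wz":0},{"dx":0,"dy":0,"dz":0,"wx":0,"wy":0,"wz":0}]'; python3 tgt.py .025 b1
python3 - <<'E'
import cv2,numpy as np
f=lambda n,x,y:cv2.resize(cv2.imread(n)[y:y+75,x:x+100],(400,300),interpolation=cv2.INTER_CUBIC)
w=cv2.resize(cv2.imread("pics/b1.png")[130:310,220:340],(400,600),interpolation=cv2.INTER_CUBIC)
cv2.imwrite("pics/b1c.png",np.hstack([w,np.vstack([f("pics/b1_top.png",320,200),f("pics/b1_scene.png",305,165)])]))
E
```

```text
t: 16.45
tcp_pos: [0.4412, -0.0217, 0.2473]
tool_rot: [0.152, 0.987, -0.01, 0.06]
force: [-0.7, -0.2, -0.1]
finger_gap: 0.168
gripper_force: 107.2
16.45 q [-0.3   0.35  2.   -0.    0.67 -1.57] tip off [-0.038  0.     0.127] T [ 0.441 -0.022  0.247] world d [-0.  0. -0.] now cm [0.046 0.01  0.04 ] after turn [0.046 0.01  0.04 ] rotvec [-0.029  0.01   0.031]
level part, now [ 0.04   0.01  -0.005] 1cm along bore in target tool [-0.469 -0.     0.883]
scene [352.992 209.855] [355.802 205.541]
top [370.715 246.335] [370.346 253.586]
wrist mouth [281.618 291.956] tip [281.418 294.269]
```

View pics/b1c.png

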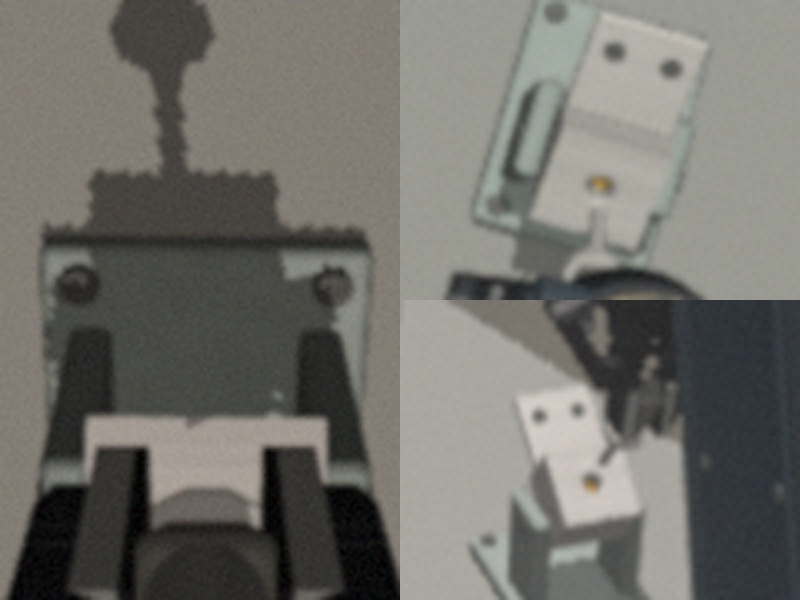

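The top crop shows the tip at (369.3,252) and the mouth at (370,246.2). The scene crop shows the tip at (355.5,205.8) and the mouth at (353,210.5). The relative offsets match the model to about 0.5 px, so I'll advance along the bore.

```bash
python3 -m inch '[{"dx":-0.28,"dy":0,"dz":0.53,"wx":0,"wy":0,"wz":0},{"dx":-0.28,"dy":0,"dz":0.53,"wx":0,"wy":0,"wz":0},{"dx":-0.28,"dy":0,"dz":0.53,"wx":0,"wy":0,"wz":0},{"dx":-0.19,"dy":0,"dz":0.35,"wx":0,"wy":0,"wz":0},{"dx":-0.19,"dy":0,"dz":0.35,"wx":0,"wy":0,"wz":0},{"dx":-0.14,"dy":0,"dz":0.26,"wx":0,"wy":0,"wz":0},{"dx":0,"dy":0,"dz":0,"wx":0,"wy":0,"wz":0},{"dx":0,"dy":0,"dz":0,"wx":0,"wy":0,"wz":0}]'; python3 tgt.py -.005 b2
python3 - <<'E'
import cv2,numpy as np
f=lambda n,x,y:cv2.resize(cv2.imread(n)[y:y+75,x:x+100],(400,300),interpolation=cv2.INTER_CUBIC)
cv2.imwrite("pics/b2c.png",np.hstack([f("pics/b2_top.png",320,200),f("pics/b2_scene.png",305,165)]))
E
```

```text
t: 17.6
tcp_pos: [0.4561, -0.0264, 0.2234]
tool_rot: [0.152, 0.987, -0.01, 0.06]
force: [-0.4, 0.1, -0.7]
finger_gap: 0.173
gripper_force: 107.2
17.6 q [-0.3   0.41  1.99 -0.    0.62 -1.57] tip off [-0.038  0.     0.127] T [ 0.457 -0.027  0.222] world d [ 0.001 -0.    -0.001] now cm [-0.094  0.009  0.13 ] after turn [-0.094  0.009  0.13 ] rotvec [-0.026 -0.005  0.022]
level part, now [-0.108  0.009  0.013] 1cm along bore in target tool [-0.469 -0.     0.883]
scene [352.992 209.855] [352.691 210.473]
top [370.715 246.335] [370.82  245.469]
wrist mouth [281.653 294.941] tip [281.435 294.338]
```

View pics/b2c.png

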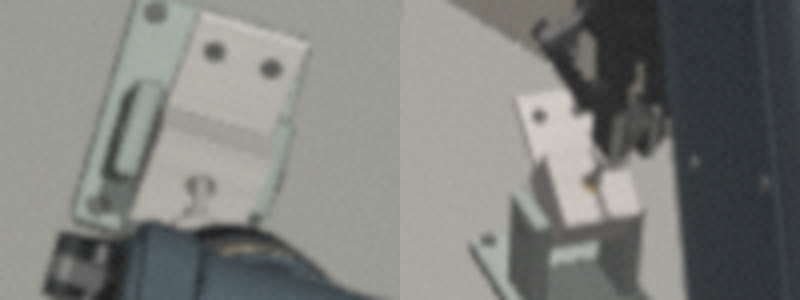

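The top view shows the shank inside the ring of the mouth, and there is no contact force. Driving slowly now.

```bash
python3 -m inch '[{"dx":-0.14,"dy":0,"dz":0.265,"wx":0,"wy":0,"wz":0},{"dx":-0.14,"dy":0,"dz":0.265,"wx":0,"wy":0,"wz":0},{"dx":-0.14,"dy":0,"dz":0.265,"wx":0,"wy":0,"wz":0},{"dx":-0.14,"dy":0,"dz":0.265,"wx":0,"wy":0,"wz":0},{"dx":-0.14,"dy":0,"dz":0.265,"wx":0,"wy":0,"wz":0},{"dx":-0.14,"dy":0,"dz":0.265,"wx":0,"wy":0,"wz":0}]'; python3 tgt.py -.022
```

```text
t: 18.5
tcp_pos: [0.4657, -0.0295, 0.209]
tool_rot: [0.152, 0.987, -0.01, 0.06]
force: [-3.3, 0.3, 7.2]
finger_gap: 0.171
gripper_force: 107.8
18.5 q [-0.3   0.45  1.98 -0.    0.59 -1.57] tip off [-0.038  0.     0.127] T [ 0.467 -0.03   0.208] world d [ 0.001 -0.    -0.001] now cm [-0.073  0.011  0.076] after turn [-0.073  0.011  0.076] rotvec [-0.034 -0.023  0.032]
level part, now [-0.081  0.011  0.01 ] 1cm along bore in target tool [-0.469 -0.     0.883]
```

The force is 8 N back along the bore, so the pin is being driven. Continuing.

```bash
python3 -m inch '[{"dx":-0.145,"dy":0,"dz":0.265,"wx":0,"wy":0,"wz":0},{"dx":-0.145,"dy":0,"dz":0.265,"wx":0,"wy":0,"wz":0},{"dx":-0.145,"dy":0,"dz":0.265,"wx":0,"wy":0,"wz":0},{"dx":-0.145,"dy":0,"dz":0.265,"wx":0,"wy":0,"wz":0},{"dx":-0.145,"dy":0,"dz":0.265,"wx":0,"wy":0,"wz":0},{"dx":-0.145,"dy":0,"dz":0.265,"wx":0,"wy":0,"wz":0},{"dx":-0.145,"dy":0,"dz":0.265,"wx":0,"wy":0,"wz":0}]'; python3 tgt.py -.044
```

```text
t: 19.38
tcp_pos: [0.4773, -0.0332, 0.1918]
tool_rot: [0.152, 0.987, -0.01, 0.06]
force: [-4.1, 0.3, 6.7]
finger_gap: 0.172
gripper_force: 108.0
19.375 q [-0.3   0.5   1.96 -0.    0.56 -1.57] tip off [-0.038  0.     0.127] T [ 0.479 -0.033  0.19 ] world d [ 0.001 -0.    -0.001] now cm [-0.105  0.017  0.16 ] after turn [-0.105  0.017  0.16 ] rotvec [-0.038 -0.047  0.03 ]
level part, now [-0.123  0.017  0.015] 1cm along bore in target tool [-0.469 -0.     0.883]
```

```bash
python3 -m inch '[{"dx":-0.07,"dy":0,"dz":0.13,"wx":0,"wy":0,"wz":0},{"dx":-0.07,"dy":0,"dz":0.13,"wx":0,"wy":0,"wz":0},{"dx":0,"dy":0,"dz":0,"wx":0,"wy":0,"wz":0}]'; python3 -m inch '[{"dx":-0.03,"dy":0,"dz":0.06,"wx":0,"wy":0,"wz":0},{"dx":-0.03,"dy":0,"dz":0.06,"wx":0,"wy":0,"wz":0},{"dx":0,"dy":0,"dz":0,"wx":0,"wy":0,"wz":0}]';python3 tgt.py -.046
```

```text
t: 19.75
tcp_pos: [0.479, -0.0338, 0.1893]
tool_rot: [0.152, 0.987, -0.01, 0.06]
force: [-2.2, -0.5, 6.0]
finger_gap: 0.169
gripper_force: 107.9
t: 20.12
tcp_pos: [0.4792, -0.0338, 0.1889]
tool_rot: [0.152, 0.987, -0.01, 0.06]
force: [-6.7, 0.2, 13.3]
finger_gap: 0.172
gripper_force: 109.4
20.125 q [-0.3   0.51  1.96 -0.    0.55 -1.57] tip off [-0.038  0.     0.127] T [ 0.48  -0.034  0.189] world d [ 0.  0. -0.] now cm [-0.04   0.019  0.028] after turn [-0.04   0.019  0.028] rotvec [-0.044 -0.067  0.038]
level part, now [-0.043  0.019  0.005] 1cm along bore in target tool [-0.469 -0.     0.883]
```

The force rose to 15 N and motion stopped at the modelled 46 mm depth. The collar is on the block face and the pin is at about 38 mm. Withdrawing along the bore.

```bash
python3 -m inch '[{"dx":0.14,"dy":0,"dz":-0.265,"wx":0,"wy":0,"wz":0},{"dx":0.28,"dy":0,"dz":-0.53,"wx":0,"wy":0,"wz":0},{"dx":0.47,"dy":0,"dz":-0.88,"wx":0,"wy":0,"wz":0},{"dx":0.47,"dy":0,"dz":-0.88,"wx":0,"wy":0,"wz":0},{"dx":0.47,"dy":0,"dz":-0.88,"wx":0,"wy":0,"wz":0},{"dx":0.47,"dy":0,"dz":-0.88,"wx":0,"wy":0,"wz":0},{"dx":0.7,"dy":0,"dz":-1.32,"wx":0,"wy":0,"wz":0},{"dx":0.7,"dy":0,"dz":-1.32,"wx":0,"wy":0,"wz":0},{"dx":-0.3,"dy":0,"dz":-2.5,"wx":0,"wy":0,"wz":0},{"dx":-0.3,"dy":0,"dz":-2.5,"wx":0,"wy":0,"wz":0}]'; python3 go.py .5261 .2703 .3021 -7 28
```

```text
t: 21.38
tcp_pos: [0.4361, -0.0201, 0.304]
tool_rot: [0.152, 0.987, -0.01, 0.06]
force: [0.4, -1.5, -1.0]
finger_gap: 0.173
gripper_force: 107.2
21.375 q [-0.3   0.24  1.94 -0.    0.84 -1.57] d(tool now)cm [ 0.159 30.4    0.154] d(tool after turn)cm [-4.85  29.918 -2.366] rotvec [  1.912  34.874 -10.472]
```

```bash
python3 -m inch '[{"dx":0,"dy":0,"dz":0,"wx":0.38,"wy":6.97,"wz":-2.1},{"dx":0,"dy":0,"dz":0,"wx":0.38,"wy":6.97,"wz":-2.1},{"dx":0,"dy":0,"dz":0,"wx":0.38,"wy":6.97,"wz":-2.1},{"dx":0,"dy":0,"dz":0,"wx":0.38,"wy":6.97,"wz":-2.1},{"dx":0,"dy":0,"dz":0,"wx":0.38,"wy":6.97,"wz":-2.1}]'
python3 -m inch '[{"dx":-0.54,"dy":3.32,"dz":-0.26,"wx":0,"wy":0,"wz":0},{"dx":-0.54,"dy":3.32,"dz":-0.26,"wx":0,"wy":0,"wz":0},{"dx":-0.54,"dy":3.32,"dz":-0.26,"wx":0,"wy":0,"wz":0},{"dx":-0.54,"dy":3.32,"dz":-0.26,"wx":0,"wy":0,"wz":0},{"dx":-0.54,"dy":3.32,"dz":-0.26,"wx":0,"wy":0,"wz":0},{"dx":-0.54,"dy":3.32,"dz":-0.26,"wx":0,"wy":0,"wz":0},{"dx":-0.54,"dy":3.32,"dz":-0.26,"wx":0,"wy":0,"wz":0},{"dx":-0.54,"dy":3.32,"dz":-0.26,"wx":0,"wy":0,"wz":0},{"dx":-0.54,"dy":3.32,"dz":-0.26,"wx":0,"wy":0,"wz":0},{"dx":0,"dy":0,"dz":0,"wx":0,"wy":0,"wz":0}]'; python3 go.py .5261 .2703 .3021 -7 28
```

```text
t: 22.0
tcp_pos: [0.4368, -0.0203, 0.3037]
tool_rot: [0.059, 0.968, 0.015, -0.242]
force: [0.3, -0.2, -0.7]
finger_gap: 0.17
gripper_force: 107.1
t: 23.25
tcp_pos: [0.5266, 0.2716, 0.3011]
tool_rot: [0.057, 0.969, 0.015, -0.24]
force: [0.1, -1.3, -1.1]
finger_gap: 0.169
gripper_force: 107.5
23.25 q [ 0.23  0.64  1.31  0.16  1.66 -1.25] d(tool now)cm [ 0.074 -0.13  -0.075] d(tool after turn)cm [ 0.073 -0.13  -0.075] rotvec [-0.037  0.118  0.199]
```

```bash
python3 -m inch '[{"dx":-1.13,"dy":-0.13,"dz":2.1,"wx":0,"wy":0.1,"wz":0.2},{"dx":-1.2,"dy":0,"dz":2.2,"wx":0,"wy":0,"wz":0},{"dx":-0.94,"dy":0,"dz":1.77,"wx":0,"wy":0,"wz":0},{"dx":-0.94,"dy":0,"dz":1.77,"wx":0,"wy":0,"wz":0},{"dx":0,"dy":0,"dz":0,"wx":0,"wy":0,"wz":0}]'; python3 go.py .5261 .2703 .1721 -7 28
```

```text
t: 23.88
tcp_pos: [0.526, 0.2678, 0.2102]
tool_rot: [0.061, 0.968, 0.014, -0.244]
force: [-0.0, 0.5, -0.5]
finger_gap: 0.172
gripper_force: 107.4
23.875 q [ 0.22  0.74  1.38  0.16  1.49 -1.27] d(tool now)cm [-1.79   0.262  3.367] d(tool after turn)cm [-1.776  0.251  3.376] rotvec [-0.064 -0.259 -0.226]
```

```bash
python3 -m inch '[{"dx":0,"dy":0.2,"dz":0,"wx":0,"wy":-0.2,"wz":-0.2},{"dx":-0.8,"dy":0,"dz":1.5,"wx":0,"wy":0,"wz":0},{"dx":-0.7,"dy":0,"dz":1.35,"wx":0,"wy":0,"wz":0},{"dx":0,"dy":0,"dz":0,"wx":0,"wy":0,"wz":0},{"dx":0,"dy":0,"dz":0,"wx":0,"wy":0,"wz":0}]'; python3 go.py .5261 .2703 .1721 -7 28
```

```text
t: 24.5
tcp_pos: [0.527, 0.2703, 0.1793]
tool_rot: [0.059, 0.969, 0.015, -0.241]
force: [-0.5, -0.5, -0.7]
finger_gap: 0.171
gripper_force: 107.5
24.5 q [ 0.22  0.78  1.39  0.16  1.44 -1.28] d(tool now)cm [-0.258 -0.009  0.68 ] d(tool after turn)cm [-0.26  -0.009  0.68 ] rotvec [-0.004  0.114  0.022]
```

```bash
python3 -m inch '[{"dx":-0.16,"dy":0,"dz":0.34,"wx":0,"wy":0.1,"wz":0},{"dx":-0.1,"dy":0,"dz":0.2,"wx":0,"wy":0,"wz":0},{"dx":-0.04,"dy":0,"dz":0.08,"wx":0,"wy":0,"wz":0},{"dx":0,"dy":0,"dz":0,"wx":0,"wy":0,"wz":0},{"dx":0,"dy":0,"dz":0,"wx":0,"wy":0,"wz":0}]'; python3 go.py .5261 .2703 .1721 -7 28
```

```text
t: 25.12
tcp_pos: [0.5268, 0.2703, 0.1728]
tool_rot: [0.059, 0.969, 0.015, -0.241]
force: [0.4, -0.7, -1.1]
finger_gap: 0.169
gripper_force: 107.5
25.125 q [ 0.22  0.79  1.39  0.16  1.42 -1.29] d(tool now)cm [ 0.032 -0.012  0.092] d(tool after turn)cm [ 0.032 -0.012  0.092] rotvec [0.003 0.054 0.027]
```

```bash
python3 -m inch '[{"dx":-0.03,"dy":0,"dz":0.06,"wx":0,"wy":0,"wz":0},{"dx":0,"dy":0,"dz":0,"wx":0,"wy":0,"wz":0},{"dx":0,"dy":0,"dz":0,"wx":0,"wy":0,"wz":0}]'; python3 -m inch '[{"dx":0,"dy":0,"dz":0,"wx":0,"wy":0,"wz":0},{"dx":0,"dy":0,"dz":0,"wx":0,"wy":0,"wz":0},{"dx":0,"dy":0,"dz":0,"wx":0,"wy":0,"wz":0},{"dx":0,"dy":0,"dz":0,"wx":0,"wy":0,"wz":0},{"dx":0,"dy":0,"dz":0,"wx":0,"wy":0,"wz":0},{"dx":0,"dy":0,"dz":0,"wx":0,"wy":0,"wz":0}]' 0.75; python3 -m inch '[{"dx":0,"dy":0,"dz":-1,"wx":0,"wy":0,"wz":0},{"dx":0,"dy":0,"dz":-2,"wx":0,"wy":0,"wz":0},{"dx":0,"dy":0,"dz":-3,"wx":0,"wy":0,"wz":0},{"dx":1,"dy":0,"dz":-4,"wx":0,"wy":0,"wz":0},{"dx":2,"dy":0,"dz":-4,"wx":0,"wy":0,"wz":0},{"dx":2,"dy":0,"dz":-4,"wx":0,"wy":0,"wz":0},{"dx":2,"dy":0,"dz":-3,"wx":0,"wy":0,"wz":0},{"dx":0,"dy":0,"dz":0,"wx":0,"wy":0,"wz":0}]'
```

```text
t: 25.5
tcp_pos: [0.5268, 0.2704, 0.1722]
tool_rot: [0.059, 0.969, 0.015, -0.241]
force: [0.1, 0.0, 1.5]
finger_gap: 0.169
gripper_force: 107.7
t: 26.25
tcp_pos: [0.5267, 0.2703, 0.172]
tool_rot: [0.059, 0.969, 0.015, -0.241]
force: [0.5, 0.2, 0.4]
finger_gap: 0.754
gripper_force: 0.0
t: 27.25
tcp_pos: [0.564, 0.2661, 0.3946]
tool_rot: [0.059, 0.97, 0.016, -0.237]
force: [-0.1, -0.3, 0.4]
finger_gap: 0.75
gripper_force: 0.0
```

The picture budget is spent, so I'll check in code: compare the rack and bore regions with the start images.

Run:
```python
from h import *
for n,regs in {"scene":{"punch":(238,312,236,262),"chisel":(200,327,196,222),"mouth":(348,205,342,217)},"top":{"punch":(185,240,208,262),"chisel":(133,233,160,260),"mouth":(364,240,376,252)}}.items():
    now=eyes.snapshot(n)[:,:,::-1]; cv2.imwrite(f"pics/end_{n}.png",now); old=cv2.imread(f"pics/{n}0.png")
    R={"scene":{"punch":(236,312-80,256,262),"chisel":(198,250,216,282),"mouth":(346,203,360,218)},"top":{"punch":(185,240,210,262),"chisel":(133,233,162,262),"mouth":(363,239,377,253)}}[n]
    for k,(x0,y0,x1,y1) in R.items():
        o=[]
        for im in(old,now):
            c=im[y0:y1,x0:x1].astype(int); g=c.mean(2)<110; ys,xs=np.nonzero(g); br=((c[...,2]-c[...,0])>50).sum()
            o.append((g.sum(),(xs.mean()+x0).round(1) if len(xs) else None,(ys.mean()+y0).round(1) if len(ys) else None,"brass",br))
        d=np.abs(old[y0:y1,x0:x1].astype(int)-now[y0:y1,x0:x1]).mean(); print(n,k,o,"diff",d.round(1))
```

```text
scene punch [(np.int64(111), np.float64(244.4), np.float64(252.1), 'brass', np.int64(0)), (np.int64(143), np.float64(243.1), np.float64(251.0), 'brass', np.int64(0))] diff 24.3
scene chisel [(np.int64(84), np.float64(206.2), np.float64(268.4), 'brass', np.int64(0)), (np.int64(67), np.float64(205.9), np.float64(267.3), 'brass', np.int64(0))] diff 6.4
scene mouth [(np.int64(4), np.float64(352.5), np.float64(209.5), 'brass', np.int64(4)), (np.int64(4), np.float64(352.5), np.float64(210.5), 'brass', np.int64(0))] diff 8.3
top punch [(np.int64(100), np.float64(195.3), np.float64(253.0), 'brass', np.int64(0)), (np.int64(275), np.float64(190.9), np.float64(251.1), 'brass', np.int64(0))] diff 67.1
top chisel [(np.int64(138), np.float64(149.5), np.float64(254.3), 'brass', np.int64(0)), (np.int64(230), np.float64(156.8), np.float64(245.5), 'brass', np.int64(0))] diff 58.3
top mouth [(np.int64(7), np.float64(370.7), np.float64(245.6), 'brass', np.int64(7)), (np.int64(0), None, None, 'brass', np.int64(0))] diff 31.3
```

The brass has gone from the mouth in both views, but the arm still shades the rack. I'll move it aside and check the rack cleanly.

```bash
python3 -m inch '[{"dx":2,"dy":3.2,"dz":0,"wx":0,"wy":-3,"wz":0},{"dx":2,"dy":3.2,"dz":0,"wx":0,"wy":-3,"wz":0},{"dx":2,"dy":3.2,"dz":0,"wx":0,"wy":-3,"wz":0},{"dx":2,"dy":3.2,"dz":0,"wx":0,"wy":-3,"wz":0},{"dx":2,"dy":3.2,"dz":0,"wx":0,"wy":-3,"wz":0},{"dx":2,"dy":3.2,"dz":0,"wx":0,"wy":-3,"wz":0},{"dx":2,"dy":3.2,"dz":0,"wx":0,"wy":-3,"wz":0},{"dx":2,"dy":3.2,"dz":0,"wx":0,"wy":-3,"wz":0},{"dx":2,"dy":3.2,"dz":0,"wx":0,"wy":-3,"wz":0},{"dx":2,"dy":3.2,"dz":0,"wx":0,"wy":0,"wz":0}]'
python3 -m inch '[{"dx":2.5,"dy":2,"dz":0,"wx":0,"wy":0,"wz":0},{"dx":2.5,"dy":2,"dz":0,"wx":0,"wy":0,"wz":0},{"dx":2.5,"dy":2,"dz":0,"wx":0,"wy":0,"wz":0},{"dx":0,"dy":0,"dz":0,"wx":0,"wy":0,"wz":0}]'
python3 - <<'E'
from h import *
R={"scene":{"punch":(236,232,256,262),"chisel":(198,250,216,282),"mouth":(346,203,360,218)},"top":{"punch":(185,240,210,262),"chisel":(133,233,162,262),"mouth":(363,239,377,253),"battery":(268,308,292,332),"tealight":(266,162,294,190),"stopper":(280,108,304,134),"flask":(226,86,262,130)}}
for n in R:
    now=eyes.snapshot(n)[:,:,::-1]; old=cv2.imread(f"pics/{n}0.png")
    for k,(x0,y0,x1,y1) in R[n].items():
        a,b=(cv2.cvtColor(np.ascontiguousarray(i[y0:y1,x0:x1]),cv2.COLOR_BGR2GRAY).astype(np.float32) for i in(old,now))
        (sx,sy),r=cv2.phaseCorrelate(a,b); print(n,k,"shift px",round(sx,2),round(sy,2),"resp",round(r,2),"diff",np.abs(a-b).mean().round(1))
E
```

```text
t: 28.6
tcp_pos: [0.4104, 0.6077, 0.4375]
tool_rot: [0.06, 0.998, -0.001, -0.009]
force: [0.3, 0.1, 0.4]
finger_gap: 0.753
gripper_force: 0.0
t: 29.1
tcp_pos: [0.3424, 0.6767, 0.438]
tool_rot: [0.059, 0.998, -0.001, -0.01]
force: [0.4, -0.7, -0.5]
finger_gap: 0.754
gripper_force: 0.0
scene punch shift px -0.94 -0.07 resp 1.03 diff 16.4
scene chisel shift px 0.09 0.07 resp 0.98 diff 9.8
scene mouth shift px 0.11 1.33 resp 0.96 diff 15.2
top punch shift px -0.3 -0.44 resp 0.96 diff 11.2
top chisel shift px -0.0 -0.04 resp 1.0 diff 1.2
top mouth shift px 0.33 0.76 resp 0.99 diff 2.1
top battery shift px -0.05 -0.05 resp 0.78 diff 1.6
top tealight shift px 0.12 0.02 resp 0.96 diff 1.3
top stopper shift px 0.14 0.41 resp 0.94 diff 1.7
top flask shift px -0.02 0.46 resp 0.98 diff 1.5
```

The punch is within about 2 mm of its start position, and the chisel and bystanders have not moved. The pin is out, so I'll hand in.

```bash
python3 -c "
from station import workorder; print(workorder.sign_off())"
```

```text
the job is handed in; nothing more can be done
None
```

The job is handed in: by the force and depth readings the punch drove the pin to about 38 mm and out of the bore, the punch hangs in its own slot about 2 mm from its start, and the camera check showed the chisel and bystanders had not moved; sign-off returned no verdict.

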